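# Comb the gouging carbons into their grooved tray

### The arm

A 6-joint arm with a two-finger parallel gripper is mounted at the origin on a cart in front of the work surface, level with it; the furniture and walls round the work are solid. World frame = base frame: x ahead of the robot, y to its left, z up, the work surface at z = 0. Lengths are in mm, angles in rad, forces in N, time in s.
With the tool pointing down it reaches from about 350 to 975 mm from the base axis. Payload 7.1 kg.
Tool frame: the origin (TCP) lies at the very end of the fingers, on their centre line; the grasp point (between the pads) lies tcp_to_grasp behind it (tcp_to_grasp is the distance from the TCP to the grasp point, in mm); z points along the fingers, x is the direction in which the jaws open and shut, and the axes are right-handed (so a half turn about z gives the same grasp; the last joint's range is limited). The gripper opens to 88 mm and grips with 3 to 60 N. Pads are 20 mm wide; open, the fingers measure 115 mm over their backs; the gripper's body (75 mm by 178 mm) begins 61 mm behind the grasp point.
Start: joints at [-1.207, 0.423, 1.63, -0, 1.089, -0.019], TCP at [233.466, -579.74, 222.675] pointing down, gripper open.
Joint ranges: [-3, 3], [-0.9, 2.11], [0.09, 2.58], [-1.31, 4.45], [0.11, 2.69], [-2.54, 2.54]. Speed limits (rad/s): [2.39, 2.39, 3.01, 3.14, 3.14, 3.14].

### API

Orientations are given as a rotation vector (axis times angle).
In Python, from workcell import get_obs, get_image, close_job, recognise, mark_of, tcp_to_grasp gives the robot as it stands. The module is installed in compiled form; this text tells all that it offers.
- The arm moves only by the tool move_arm, never from a script. Its argument "motion" is a list of rows, each a list of 7 numbers: the shift along the world's x, y, z in mm, then the turn, a rotation vector about the world's x, y, z in rad, then the finger opening in mm, from 0 to 87.8. A call has 1 to 5 rows; each row is the pose to reach, as a shift and turn from the pose commanded when the call began; what a row does not reach only later rows make up. A row lasts 1/12 s, in which the tool goes at most 41.7 mm and 7.16 degrees, less where a joint would pass 70% of its speed; a pose out of reach is approached as far as the arm can. A call with a gripper value outside its range is refused whole. The fingers move at their own pace and stop on an object; the grip force is fixed at half the most. Time passes only in rows, so rows that repeat a pose let the fingers close. It gives the time, the measured TCP pose, the force and the opening at its end, in the units of the state.
- get_obs(): the state, without advancing time (a new reading comes with each control period).
- get_image(name): name is "scene" or "top" or "wrist"; returns a dict with "color" (480x640x3 uint8, red, green, blue), "mtx" (3x3 intrinsics, pixels), "camera_from_world" (4x4, takes a point from world to camera coordinates). Camera axes: x right, y up, looking along -z (the intrinsics and any distortion apply to the point x, -y, -z); pixel columns grow to the right and rows downward; lengths in mm; the calibration is good to about 2 mm. A picture is of the moment at which its call begins. There is no depth.
- close_job(): hands the job in, once; it reports no verdict.
Trained networks look in a picture, given as the dict that the camera call returned (one of the last four; its "shot" number tells which), for a name from the list of things; names that differ only in an ending like _2 or _b are one class to them, and where a whole thing is asked for, a point or a joint stands for the part that bears it (a point fixed in the world has none). Each returns a list of dicts, best first, with "p" (0 to 1); they miss things now and then, are a little off and sometimes report something else, mostly with a low value. They report only what shows in the picture. A call takes as long as a camera call. They do not tell look-alikes from the thing itself.
- recognise(picture, label): "bbox" ([centre column, centre row, width, height] in pixels, round what is visible of it).
- mark_of(picture, label): "location" ([row, column] in pixels: a listed point, or the origin of a listed thing).
The state is a dict: "t": time; "qpos": joint angles; "qvel": joint speeds; "joint_torque": joint torques, N m; "ee_pos": TCP position; "orientation": TCP orientation; "ft_force": force on the tool from outside, world axes, zero at the start; "moment": the same for the moment, N m; "width": finger opening in mm.
Only numpy, scipy, OpenCV 4.12 (cv2) and the standard library are available. Lean on these libraries where they do the work, as an engineer would, in place of code of your own. Each camera call takes 0.05 s, during which the arm holds its last target. There are 200 camera calls.

### The job

The copper-coated gouging carbons lie askew in the grooved tray: take the hand rake by its wooden grip, set it astride the tray at the clear end near you so that its head bears on both long rims, and comb it along to the far end with light, steady pressure on the rims until every carbon lies down in a groove of its own. Carbons are brittle and are not to be touched with the fingers; the tray is not quite level, so follow its rims by feel and do not lean on it; leave the tools round it alone. Then stand the rake upright on the bench beside the tray and let go.

Things in the scene. Friction and masses are not known exactly. Their poses are not given: they have to be found in the camera images.
- tray: Base plate (212 x 140 mm, screwed to the bench) of the grooved tray; origin: centre of its underside. On it sits a dark steel tray, 196 (x) x 136 (y) x 28 mm, inside 184 x 120; its two long rims (along x, 8 mm thick, centred y = +-64 mm) are flat. It pivots on a pin across its middle; a screw under its +x end holds it at a slope of up to 0.024 rad, either way, NOT measured.
- clear_end (a point): Fixed to the base plate: 80 mm from its centre towards -x (the end near the robot), midway between the long rims, 40 mm above the bench = rim tops of a level tray; the sloping rims are here up to 2 mm higher or lower, at the other end as much lower or higher. The rake's head is set down here. Carbons start at x > -73 mm, so the tines come down free behind them. Grooves: along y, every 14 mm (x = -84 ... +84 mm), 9.5 wide, 8 deep.
- rake: Hand rake, about 0.35 kg, standing loose and upright on the bench on two foot plates. Origin: midway between their undersides; z up along the grip. The foot plates (50 mm along x, inner faces at y = +-71 mm, 5 mm thick) hang outside the tray in use, 3 mm play a side, rake y parallel to tray y. Either end may point forward.
- rake_head (a point): Middle of the flat underside of the steel head bar (20 along x, 152 along y, 12 mm high), 20 mm above the rake's origin; it slides on both rims. Six round-tipped tines, 6 mm thick, y = -50 to +50 mm, hang 12.5 mm below it and so pass 1.5 mm over the ridges. Floating 3 mm off the rims, the tines ride over the carbons; 1 mm too low is too hard (10 to 15 N per mm). 3 to 8 N is right.
- rake_grip (a point): Where to hold the rake: 85 mm above its origin, in the upright wooden grip with rounded edges, 16 (x) x 26 (y) mm, which runs from 41 to 110 mm above the origin. Pinch it across its 16 mm, fingers closing along the rake's x.
- carbon0: Gouging carbon: copper-coated round rod, 8 x 110 mm, black ends, 25 g, brittle. Origin: mid length, on its axis; x along it. At the start it lies askew (0.27 to 0.36 rad) on top of the ridges (axis 30 mm above the bench, give or take the slope). Down in a groove its axis is 8 mm lower and parallel to the tray's y. When the rake pushes it along the tray's x it turns parallel to the tine row and drops into the next empty groove.
- carbon1: Gouging carbon: copper-coated round rod, 8 x 110 mm, black ends, 25 g, brittle. Origin: mid length, on its axis; x along it. At the start it lies askew (0.27 to 0.36 rad) on top of the ridges (axis 30 mm above the bench, give or take the slope). Down in a groove its axis is 8 mm lower and parallel to the tray's y. When the rake pushes it along the tray's x it turns parallel to the tine row and drops into the next empty groove.
- carbon2: Gouging carbon: copper-coated round rod, 8 x 110 mm, black ends, 25 g, brittle. Origin: mid length, on its axis; x along it. At the start it lies askew (0.27 to 0.36 rad) on top of the ridges (axis 30 mm above the bench, give or take the slope). Down in a groove its axis is 8 mm lower and parallel to the tray's y. When the rake pushes it along the tray's x it turns parallel to the tine row and drops into the next empty groove.
- carbon3: Gouging carbon: copper-coated round rod, 8 x 110 mm, black ends, 25 g, brittle. Origin: mid length, on its axis; x along it. At the start it lies askew (0.27 to 0.36 rad) on top of the ridges (axis 30 mm above the bench, give or take the slope). Down in a groove its axis is 8 mm lower and parallel to the tray's y. When the rake pushes it along the tray's x it turns parallel to the tine row and drops into the next empty groove.
- carbon4: Gouging carbon: copper-coated round rod, 8 x 110 mm, black ends, 25 g, brittle. Origin: mid length, on its axis; x along it. At the start it lies askew (0.27 to 0.36 rad) on top of the ridges (axis 30 mm above the bench, give or take the slope). Down in a groove its axis is 8 mm lower and parallel to the tray's y. When the rake pushes it along the tray's x it turns parallel to the tine row and drops into the next empty groove.
- side_cutters: Bystander: side cutters with blue handles, 152 x 55 x 13 mm, lying on the bench beyond the tray; origin centre of underside. Leave alone.
- hex_nut: Bystander: grey hexagon nut 30 x 34 x 16 mm, lying on the bench beyond the tray; origin centre of underside. Leave alone.
- bolt: Bystander: rusty bolt 24 x 27 x 55 mm standing on its head at the front left; origin centre of underside. Leave alone.
Things that resemble listed ones, but are neither listed nor needed, are in the scene too. What is shaped like the carbon1 but red is not meant.

How it is judged:
By the outcome, as a careful person would: the job done as asked, in the order asked, and still so for the second after the job is handed in, with the robot touching nothing.
It also fails if it takes over 64 s, if anything falls off the work surface, if the arm or the gripper's body presses on something with over 40 N, if the wrist force passes 120 N, or if a joint passes its speed limit or range.

## Working session

There is one attempt and no reset: what is moved stays moved. The work goes in short steps, Python scripts to look and compute and a tool call to move; the robot and the scene stay as the last step left them, time stands still between calls to the robot, and variables do not carry over. Pictures are saved under pics/ and viewed, about 8 in all and at most 12, crops included, and the job is handed in when it is done.

Besides the shell and the picture viewer there is one more tool, called after "Call:" in YAML: its name, and indented under it one key for each argument. move_arm: Moves the arm, as the interface text tells. Its arguments: {"type":"object","properties":{"motion":{"type":"array"}},"required":["motion"]}

```bash
mkdir -p pics
cat > h.py <<'E'
import numpy as np, cv2
from workcell import *
def ray(P,row,col):
    M=np.array(P["camera_from_world"]);K=np.array(P["mtx"])
    d=np.linalg.inv(K)@[col,row,1]; d=np.array([d[0],-d[1],-d[2]])
    R=M[:3,:3];o=-R.T@M[:3,3]; return o,R.T@d
def at(P,row,col,z):
    o,d=ray(P,row,col); return o+d*(z-o[2])/d[2]
def px(P,p):
    M=np.array(P["camera_from_world"]);K=np.array(P["mtx"])
    c=M[:3,:3]@np.array(p)+M[:3,3]; u=K@[c[0],-c[1],-c[2]]; return u[:2]/u[2]
def save(P,n): cv2.imwrite("pics/"+n+".png",P["color"][:,:,::-1])
E
python3 - <<'E'
from h import *
np.set_printoptions(precision=2,suppress=True)
o=get_obs();print(o, tcp_to_grasp)
for c in["scene","top"]:
    P=get_image(c);save(P,c+"0");print(c,[k for k in P], ray(P,240,320))
    for l,z in[("tray",0),("clear_end",40),("rake",0),("rake_head",20),("rake_grip",85),("carbon0",30),("side_cutters",0),("hex_nut",0),("bolt",0)]:
        for r in mark_of(P,l)[:7]:
            if r["p"]>.2: print(l,round(r["p"],2),np.array(r["location"]),at(P,*r["location"],z))
E
```

```text
{'t': 0.0, 'qpos': array([-1.21,  0.42,  1.63, -0.  ,  1.09, -0.02]), 'qvel': array([-0., -0.,  0., -0.,  0.,  0.]), 'joint_torque': array([  0.  , -54.46, -27.37,   0.06,   0.02,  -0.  ]), 'ee_pos': array([ 233.27, -579.22,  221.88]), 'orientation': array([-2.6 ,  1.76,  0.  ]), 'ft_force': array([-0.89, -0.21,  0.55]), 'moment': array([-0.01,  0.02,  0.01]), 'width': 87.69178129181724} 18.700000000000003
scene ['color', 'mtx', 'camera_from_world', 'shot'] (array([  3.78, 591.66, 627.43]), array([ 0.62, -0.46, -0.64]))
tray 0.76 [284.9 312.3] [510.78 234.63   0.  ]
clear_end 0.93 [298.6 336.7] [425.69 243.56  40.  ]
clear_end 0.38 [305.5 209.3] [546.85 427.31  40.  ]
rake 0.87 [340.8 216.8] [502.88 442.56   0.  ]
rake_head 0.72 [333.6 218.9] [498.29 437.56  20.  ]
rake_grip 0.91 [308.6 208.3] [500.26 444.14  85.  ]
rake_grip 0.41 [345.1 216.3] [428.69 466.96  85.  ]
carbon0 0.69 [289.8 326.1] [461.35 239.31  30.  ]
carbon0 0.67 [280.7 321.4] [485.01 231.97  30.  ]
carbon0 0.66 [261.9 304.4] [545.92 226.9   30.  ]
carbon0 0.61 [186.5 375.3] [657.65 -59.39  30.  ]
carbon0 0.5 [275.5 3
[... 496 characters left out ...]
e 0.3 [243.5 214.3] [527.63 459.81   0.  ]
rake_head 0.69 [251.4 219.6] [504.4  441.11  20.  ]
rake_head 0.56 [285.5 297.7] [425.29 245.21  20.  ]
rake_grip 0.66 [247.  213.2] [503.33 443.55  85.  ]
carbon0 0.58 [251.4 299.9] [508.38 242.41  30.  ]
carbon0 0.56 [233.2 303.7] [554.43 234.56  30.  ]
carbon0 0.55 [231.1 304.2] [559.79 233.49  30.  ]
carbon0 0.53 [190.4 430.7] [674.98 -83.7   30.  ]
carbon0 0.52 [274.  300.3] [452.5  239.52  30.  ]
carbon0 0.51 [263.1 301.4] [479.41 237.75  30.  ]
side_cutters 0.86 [171.6 281.4] [723.33 298.73   0.  ]
hex_nut 0.67 [234.4 301.9] [557.63 239.76   0.  ]
hex_nut 0.55 [185.  354.8] [692.96 106.71   0.  ]
bolt 0.63 [306.5 201.4] [369.16 480.61   0.  ]
```

Run:
```python
import cv2
a=cv2.imread("pics/top0.png")[140:340,160:360]; cv2.imwrite("pics/t1.png",cv2.resize(a,(600,600),interpolation=cv2.INTER_CUBIC))
```

```text
(no output)
```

View pics/scene0.png

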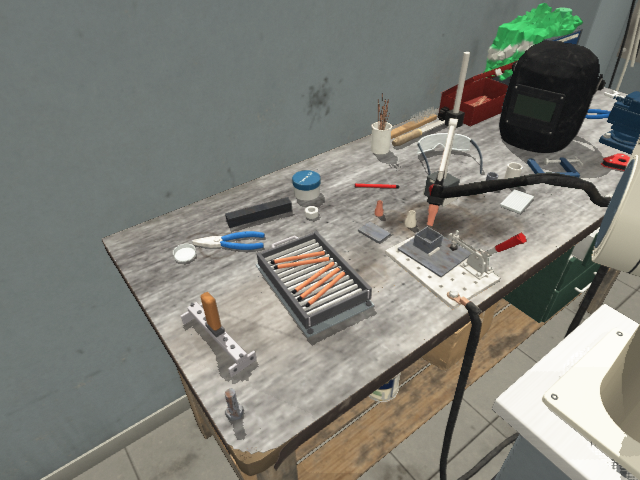

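View pics/t1.png

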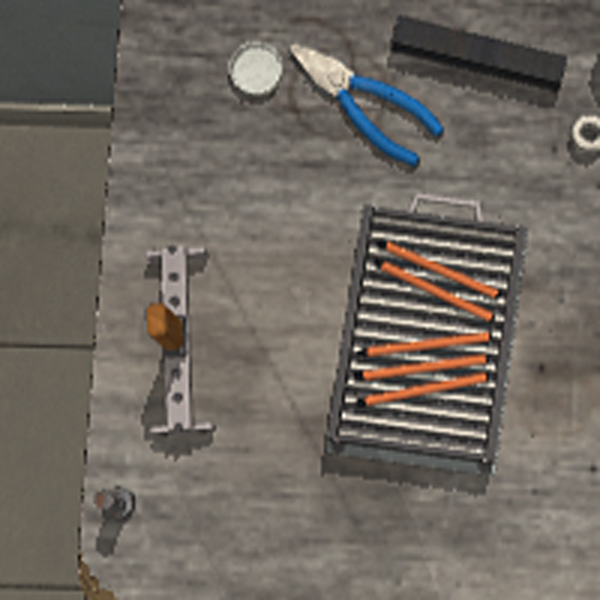

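View pics/top0.png

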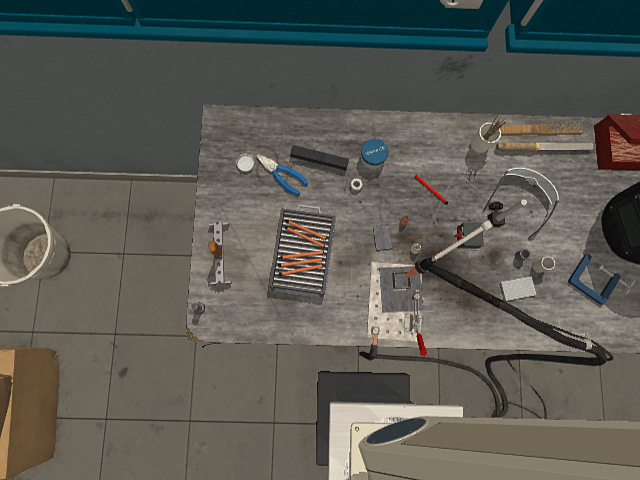

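Run:
```python
from h import *
np.set_printoptions(precision=1,suppress=True)
P=get_image("top")
f=lambda x,y,z: at(P,140+y/3,160+x/3,z)
# rims ends / bar ends read off the enlarged crop
print("rake bar",f(172,250,32),f(178,428,32))
print("rims far L,R",f(370,210,40),f(520,230,40),"near",f(332,445,40),f(490,462,40))
for n,p in dict(p430_235=(235,430)).items(): print(at(P,*p,0),at(P,*p,300))
```

```text
rake bar [572.6 448.9  32. ] [425.7 434.2  32. ]
rims far L,R [609.6 286.7  40. ] [596.3 162.3  40. ] near [414.7 309.1  40. ] [404.5 182.4  40. ]
[565.7 -87.3   0. ] [499.9 -12.6 300. ]
```

Run:
```python
from h import *
np.set_printoptions(precision=0,suppress=True)
S=get_image("scene");T=get_image("top")
def tri(s,t):
    o1,d1=ray(S,s[1],s[0]);o2,d2=ray(T,t[1],t[0])
    A=np.c_[d1,-d2];k=np.linalg.lstsq(A,o2-o1,rcond=None)[0];a=o1+k[0]*d1;b=o2+k[1]*d2
    print((a+b)/2,np.linalg.norm(a-b))
tri((465,55),(523,203));tri((437,195),(422,266));tri((450,118),(497,213));tri((605,200),(605,355));tri((520,178),(510,302));tri((432,222),(408,274))
```

```text
[ 561. -179.  331.] 4.032478895834938
[467. -39. 116.] 1.8357800476747357
[ 576. -185.  196.] 0.27559479530954517
[ 298. -500.   -1.] 47.512942172578306
[ 399. -232.  113.] 18.432371980726508
[453. -18.  68.] 4.791852248982946
```

Call:
move_arm:
  motion:
    - [0,10,40,0,0,0,87]
    - [0,20,80,0,0,0,87]
    - [5,45,110,0,0,-0.05,87]
    - [15,85,125,0,0,-0.1,87]
    - [25,125,130,0,0,-0.15,87]

```text
t: 1.57
ee_pos: [258.5, -457.3, 355.6]
orientation: [2.459, -1.952, 0.008]
ft_force: [0.7, -0.5, -0.7]
width: 87.1
```

Call:
move_arm:
  motion:
    - [10,40,0,0,0,0,87]
    - [20,80,0,0,0,0,87]
    - [31,120,0,0,0,0,87]
    - [41,160,0,0,0,0,87]
    - [51,200,0,0,0,0,87]

```text
t: 1.98
ee_pos: [308.9, -254.8, 352.6]
orientation: [-2.464, 1.949, -0.001]
ft_force: [0.6, -0.7, -0.3]
width: 87.0
```

Call:
move_arm:
  motion:
    - [11,40,0,0,0,0,87]
    - [22,80,0,0,0,0,87]
    - [33,120,0,0,0,0,87]
    - [44,160,0,0,0,0,87]
    - [55,200,0,0,0,0,87]

```text
t: 2.4
ee_pos: [363.9, -54.7, 352.8]
orientation: [-2.464, 1.948, -0.002]
ft_force: [0.3, -0.1, -1.2]
width: 87.1
```

Call:
move_arm:
  motion:
    - [11,40,0,0,0,0,87]
    - [22,80,0,0,0,0,87]
    - [33,120,0,0,0,-0.05,87]
    - [44,160,0,0,0,-0.1,87]
    - [55,200,0,0,0,-0.13,87]

```text
t: 2.82
ee_pos: [418.9, 145.6, 352.7]
orientation: [-2.33, 2.106, -0.001]
ft_force: [1.3, -0.1, 0.2]
width: 87.0
```

Call:
move_arm:
  motion:
    - [11,40,0,0,0,0,87]
    - [20,70,0,0,0,0,87]
    - [20,70,0,0,0,0,87]
    - [20,70,0,0,0,0,87]

```text
t: 3.15
ee_pos: [438.8, 214.5, 352.0]
orientation: [2.335, -2.1, -0.0]
ft_force: [-0.5, -1.0, -0.7]
width: 86.9
```

Run:
```python
from h import *
np.set_printoptions(precision=1,suppress=True)
print(get_obs())
P=get_image("wrist");save(P,"w1");print(ray(P,240,320))
for l,z in[("tray",0),("clear_end",40),("rake",0),("rake_head",20),("rake_grip",85),("carbon0",30)]:
    for r in mark_of(P,l)[:7]:
        if r["p"]>.2: print(l,round(r["p"],2),np.array(r["location"]),at(P,*r["location"],z))
```

```text
{'t': 3.15, 'qpos': array([ 0.4,  0.1,  1.8, -0. ,  1.3,  1.9]), 'qvel': array([-0., -0.,  0., -0.,  0., -0.]), 'joint_torque': array([  1.3, -35.4, -32. ,   0.1,  -0.2,   0.2]), 'ee_pos': array([438.8, 214.5, 352. ]), 'orientation': array([ 2.3, -2.1, -0. ]), 'ft_force': array([-0.5, -1. , -0.7]), 'moment': array([-0. ,  0.1,  0. ]), 'width': 86.93265076487106}
(array([520.3, 223.2, 514.1]), array([-0.3, -0. , -1. ]))
tray 0.89 [133.2 309.3] [508. 233.   0.]
clear_end 0.64 [121.8 106.2] [496.8 464.5  40. ]
rake 0.79 [118.5 143.1] [503.6 439.2   0. ]
rake 0.33 [123.3 135.2] [496.8 449.1   0. ]
rake_head 0.95 [121.7 134.7] [499.5 440.9  20. ]
rake_grip 0.75 [123.  111.6] [498.4 436.1  85. ]
rake_grip 0.61 [172.3 300.9] [468.9 236.4  85. ]
carbon0 0.93 [158.4 297.6] [478.3 243.6  30. ]
carbon0 0.91 [101.1 312.5] [544.4 232.3  30. ]
carbon0 0.81 [169.9 301.4] [465.2 237.8  30. ]
carbon0 0.73 [143.4 303.7] [496.4 237.9  30. ]
carbon0 0.65 [  5.2 610.7] [674.9 -77.5  30. ]
```

View pics/w1.png

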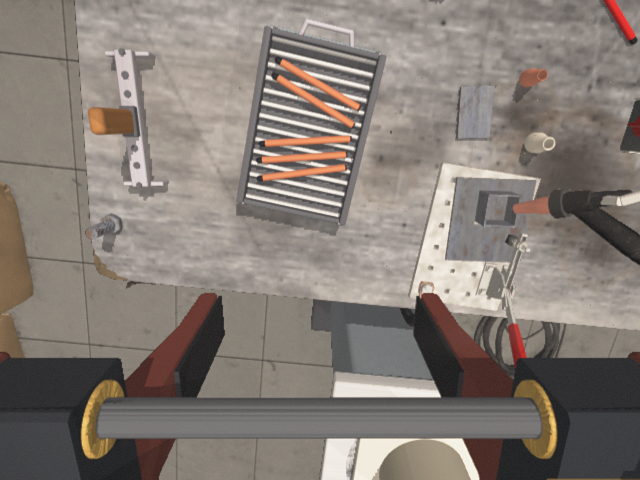

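Call:
move_arm:
  motion:
    - [30,25,0,0,0,0,87]
    - [60,50,0,0,0,0,87]
    - [90,75,-10,0,0,0,87]
    - [110,100,-20,0,0,0,87]
    - [110,100,-20,0,0,0,87]

```text
t: 3.92
ee_pos: [551.3, 315.6, 329.4]
orientation: [2.332, -2.104, -0.002]
ft_force: [-1.7, -0.4, -0.3]
width: 87.2
```

Run:
```python
from h import *
np.set_printoptions(precision=1,suppress=True)
print(get_obs()["ee_pos"])
P=get_image("wrist");save(P,"w2");np.savez("w2",mtx=P["mtx"],cfw=P["camera_from_world"]);print(ray(P,240,320))
for l,z in[("tray",0),("clear_end",40),("rake",0),("rake_head",20),("rake_grip",85),("carbon0",30)]:
    for r in mark_of(P,l)[:7]:
        if r["p"]>.2: print(l,round(r["p"],2),np.array(r["location"]),at(P,*r["location"],z))
for l in("tray","rake"): print(l,recognise(P,l)[:1])
```

```text
[551.3 315.6 329.4]
(array([633. , 323.9, 491.4]), array([-0.3, -0. , -1. ]))
tray 0.75 [230.8 375.4] [509.4 237.3   0. ]
clear_end 0.9 [302.6 361.7] [425.4 247.8  40. ]
rake 0.76 [222.9 219.1] [499.2 437.8   0. ]
rake_head 0.61 [ 43.  344.3] [717.9 304.7  20. ]
rake_head 0.58 [226.5 215.4] [499.6 437.6  20. ]
rake_grip 0.62 [242.4 199.8] [498.6 438.2  85. ]
carbon0 0.97 [210.  385.2] [543.5 234.7  30. ]
carbon0 0.91 [273.2 373.1] [462.3 237.4  30. ]
carbon0 0.88 [248.5 376.7] [494.8 237.7  30. ]
carbon0 0.71 [194.2 394.7] [563.3 226.5  30. ]
carbon0 0.69 [261.  370.4] [478.  243.1  30. ]
tray [{'bbox': [383.2, 228.1, 152.3, 188.2], 'p': 0.83}]
rake [{'bbox': [211.8, 224.4, 55.4, 126.4], 'p': 0.57}]
```

View pics/w2.png

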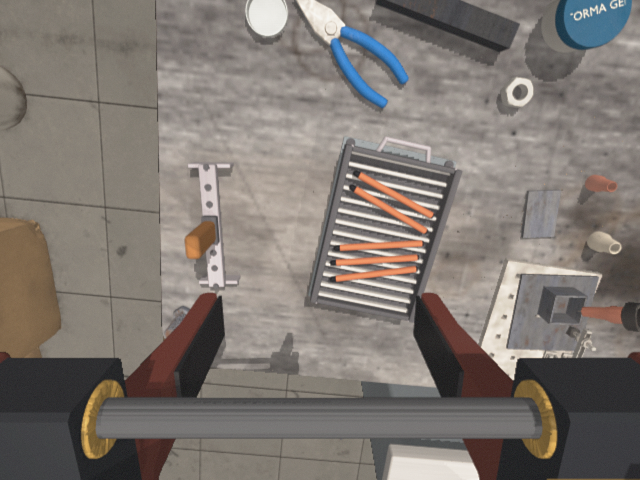

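Run:
```python
from h import *
I=cv2.imread("pics/w2.png");D=np.load("w2.npz");P={"mtx":D["mtx"],"camera_from_world":D["cfw"]}
def rect(x0,x1,y0,y1,z,s=2.5):
    # col: y1->y0, row: x1->x0
    w=int((y1-y0)*s);h=int((x1-x0)*s)
    src=np.float32([px(P,(x,y,z)) for x,y in((x1,y1),(x1,y0),(x0,y0),(x0,y1))])
    dst=np.float32([(0,0),(w,0),(w,h),(0,h)])
    o=cv2.warpPerspective(I,cv2.getPerspectiveTransform(src,dst),(w,h),flags=cv2.INTER_CUBIC)
    for x in range(int(x0),int(x1),20): cv2.line(o,(0,int((x1-x)*s)),(8 if x%100 else 20,int((x1-x)*s)),(0,255,0),1)
    for y in range(int(y0),int(y1),20): cv2.line(o,(int((y1-y)*s),0),(int((y1-y)*s),8 if y%100 else 20),(0,255,0),1)
    return o
a=rect(390,630,150,330,40);b=rect(400,600,385,505,32)
c=np.zeros((600,750,3),np.uint8);c[:,:450]=a;c[:500,450:]=b
cv2.imwrite("pics/r2.png",c)
```

```text
(no output)
```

View pics/r2.png

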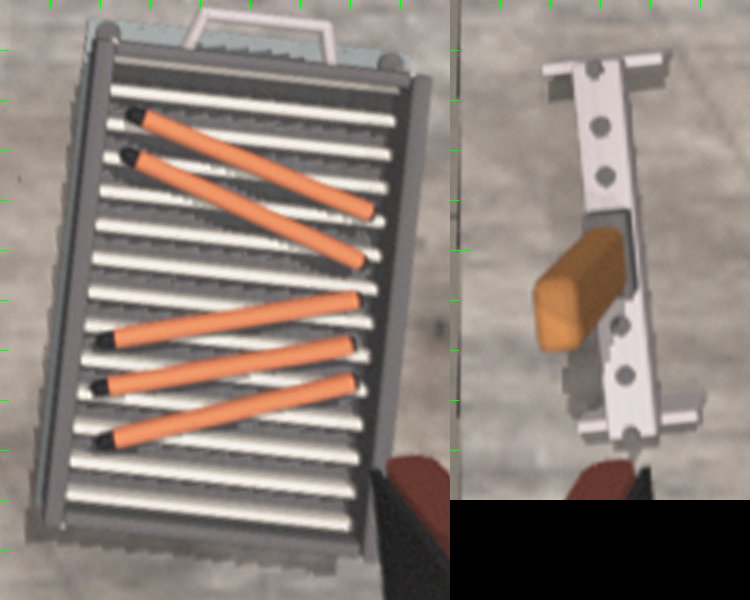

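Call:
move_arm:
  motion:
    - [-12,31,-10,0,0,0,87]
    - [-25,62,-30,0,0,0,87]
    - [-37,92,-50,0,0,-0.008,87]
    - [-49.5,123,-70,0,0,-0.008,87]
    - [-49.5,123,-100,0,0,-0.008,87]

```text
t: 4.78
ee_pos: [498.3, 441.7, 234.2]
orientation: [-2.323, 2.106, 0.001]
ft_force: [0.5, 0.4, 0.0]
width: 87.2
```

Call:
move_arm:
  motion:
    - [0,0,-30,0,0,0,87]
    - [0,0,-45,0,0,0,87]
    - [0,0,-50,0,0,0,87]
    - [0,0,-50,0,0,0,87]

```text
t: 5.12
ee_pos: [498.9, 435.7, 181.4]
orientation: [2.323, -2.112, -0.0]
ft_force: [-0.1, 0.5, 0.7]
width: 87.1
```

Run:
```python
from h import *
np.set_printoptions(precision=2,suppress=True)
o=get_obs();print(o["ee_pos"],o["orientation"],o["qvel"],o["ft_force"])
P=get_image("wrist");save(P,"w3")
for l,z in[("rake",0),("rake_head",20),("rake_grip",85)]:
    for r in mark_of(P,l)[:2]:
        print(l,round(r["p"],2),np.array(r["location"]),at(P,*r["location"],z))
```

```text
[498.87 435.68 181.43] [ 2.32 -2.11 -0.  ] [-0.   -0.03 -0.04 -0.    0.02  0.  ] [-0.14  0.51  0.7 ]
rake_head 0.86 [224.9 316.3] [499.14 437.19  20.  ]
rake_grip 0.7 [245.8 314. ] [500.67 438.67  85.  ]
```

View pics/w3.png

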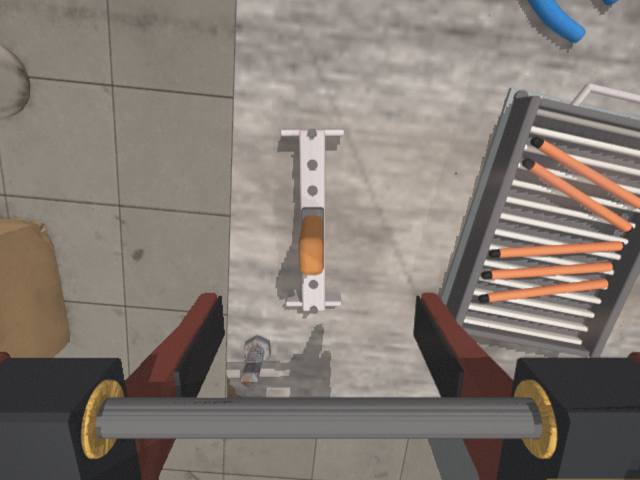

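Call:
move_arm:
  motion:
    - [0,0,-40,0,0,0,87]
    - [0,0,-80,0,0,0,87]
    - [0,0,-110,0,0,0,87]
    - [0,0,-116.4,0,0,0,87]
    - [0,0,-116.4,0,0,0,87]

```text
t: 5.73
ee_pos: [498.9, 435.6, 64.9]
orientation: [2.322, -2.112, -0.001]
ft_force: [0.5, -0.1, -0.6]
width: 86.9
```

Call:
move_arm:
  motion:
    - [0,0,0,0,0,0,50]
    - [0,0,0,0,0,0,14]
    - [0,0,0,0,0,0,12]
    - [0,0,0,0,0,0,10]
    - [0,0,0,0,0,0,10]

```text
t: 6.15
ee_pos: [500.1, 436.8, 67.4]
orientation: [-2.323, 2.112, -0.0]
ft_force: [0.1, 0.2, -0.6]
width: 56.9
```

Call:
move_arm:
  motion:
    - [0,0,0,0,0,0,10]
    - [0,0,0,0,0,0,10]
    - [0,0,0,0,0,0,10]
    - [0,0,0,0,0,0,10]
    - [0,0,0,0,0,0,10]

```text
t: 6.57
ee_pos: [499.5, 436.3, 65.9]
orientation: [2.324, -2.114, -0.0]
ft_force: [-0.0, 1.7, -0.2]
width: 23.7
```

Call:
move_arm:
  motion:
    - [0,0,0,0,0,0,6]
    - [0,0,0,0,0,0,6]
    - [0,0,0,0,0,0,6]
    - [0,0,0,0,0,0,6]

```text
t: 6.9
ee_pos: [499.6, 436.5, 66.0]
orientation: [-2.324, 2.114, 0.0]
ft_force: [0.6, 1.9, 0.7]
width: 15.9
```

Call:
move_arm:
  motion:
    - [0,0,0,0,0,0,6]
    - [0,0,0,0,0,0,6]

```text
t: 7.07
ee_pos: [499.5, 436.5, 66.0]
orientation: [-2.324, 2.113, 0.0]
ft_force: [0.6, 0.1, 0.3]
width: 15.8
```

Call:
move_arm:
  motion:
    - [0,0,5,0,0,0,6]
    - [0,0,20,0,0,0,6]
    - [0,0,45,0,0,0,6]
    - [0,0,70,0,0,0,6]
    - [0,0,80,0,0,0,6]

```text
t: 7.48
ee_pos: [500.8, 437.3, 150.2]
orientation: [-2.321, 2.111, -0.001]
ft_force: [0.6, -0.1, -2.8]
width: 15.9
```

Call:
move_arm:
  motion:
    - [0,-10,0,0,0,0.11,6]
    - [-5,-20,0,0,0,0.23,6]
    - [-10,-40,0,0,0,0.35,6]
    - [-15,-60,0,0,0,0.47,6]
    - [-20,-80,0,0,0,0.59,6]

```text
t: 7.9
ee_pos: [478.8, 355.3, 146.2]
orientation: [2.842, -1.337, -0.0]
ft_force: [-0.1, 0.6, -2.7]
width: 15.6
```

Call:
move_arm:
  motion:
    - [-10,-20,0,0,0,0.11,6]
    - [-20,-40,0,0,0,0.23,6]
    - [-30,-60,0,0,0,0.35,6]
    - [-40,-80,0,0,0,0.47,6]
    - [-50,-100,0,0,0,0.59,6]

```text
t: 8.32
ee_pos: [428.7, 255.2, 146.3]
orientation: [3.108, -0.454, -0.0]
ft_force: [-0.4, -0.1, -3.4]
width: 16.1
```

Call:
move_arm:
  motion:
    - [0,-8,0,0,0,0.1,6]
    - [0,-15,0,0,0,0.193,6]
    - [0,-15,0,0,0,0.193,6]
    - [0,-15,0,0,0,0.193,6]
    - [0,-15,0,0,0,0.193,6]

```text
t: 8.73
ee_pos: [429.7, 241.7, 146.3]
orientation: [-3.137, 0.166, -0.001]
ft_force: [0.7, 1.2, -3.5]
width: 15.9
```

Run:
```python
from h import *
np.set_printoptions(precision=2,suppress=True)
o=get_obs();print(o["ee_pos"],o["orientation"],o["qpos"],o["ft_force"])
W=get_image("wrist");save(W,"w4");T=get_image("top");save(T,"t4")
z0=o["ee_pos"][2]-66.3
for n,P in(("w",W),("t",T)):
  for l,z in[("rake",z0),("rake_head",20+z0),("rake_grip",85+z0),("tray",0),("clear_end",40)]:
    for r in mark_of(P,l)[:2]:
        print(n,l,round(r["p"],2),np.array(r["location"]),at(P,*r["location"],z))
```

```text
[429.71 241.67 146.26] [-3.14  0.17 -0.  ] [0.49 0.34 1.97 0.   0.82 0.59] [ 0.74  1.22 -3.45]
w rake 0.9 [262.1 321. ] [430.47 243.28  79.96]
w rake_head 0.6 [276.2 319.8] [429.52 241.98  99.96]
w rake_grip 0.66 [335.  320.3] [429.45 241.82 164.96]
w tray 0.94 [228.5 419.3] [509.95 235.28   0.  ]
t rake_grip 0.6 [306.3 202.3] [360.92 440.43 164.96]
t clear_end 0.39 [169.9 282.1] [713.77 294.03  40.  ]
```

View pics/w4.png

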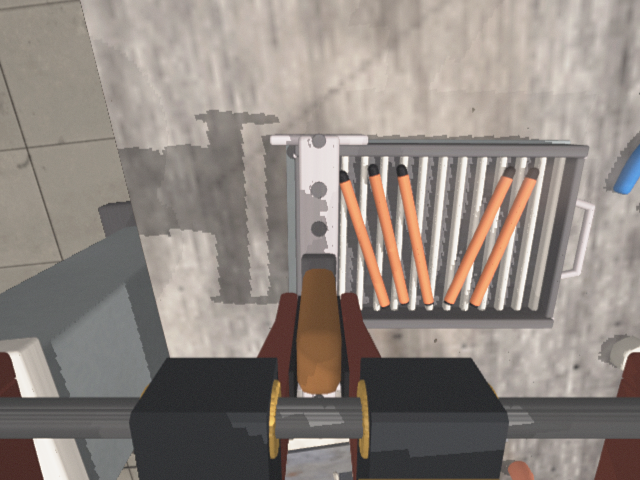

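Run:
```python
from h import *
I=cv2.cvtColor(cv2.imread("pics/w4.png"),cv2.COLOR_BGR2GRAY).astype(np.float32)
P=get_image("wrist")
c=np.array([509.5,235.]);a=-0.103;ux=np.array([np.cos(a),np.sin(a)]);uy=np.array([-ux[1],ux[0]])
def prof(xs,ys,z):
    g=np.float32([[px(P,(*(c+x*ux+y*uy),z)) for x in xs] for y in ys])
    return cv2.remap(I,g[:,:,0],g[:,:,1],cv2.INTER_LINEAR)
ys=np.arange(54,84,1.)
for n,xs,z in(("rim L near",np.arange(-50,-20,2.),40),("rim L far",np.arange(50,85,2.),40),):
    print(n,[f"{y:.0f}:{v:.0f}" for y,v in zip(ys,prof(xs,ys,z).mean(1))])
ys=-np.arange(54,84,1.)
for n,xs,z in(("rim R near",np.arange(-40,-20,2.),40),("rim R far",np.arange(50,75,2.),40)):
    print(n,[f"{y:.0f}:{v:.0f}" for y,v in zip(ys,prof(xs,ys,z).mean(1))])
ys=np.arange(62,84,1.)
z0=146.3-66.3
print("bar end+plate, bar cols",[f"{y:.0f}:{v:.0f}" for y,v in zip(ys,prof(np.arange(-87,-83,1.),ys,z0+32).mean(1))])
print("plate only",[f"{y:.0f}:{v:.0f}" for y,v in zip(ys,prof(np.arange(-66,-58,1.),ys,z0+32).mean(1))])
xs=np.arange(-100,-60,1.);print("bar x",[f"{x:.0f}:{v:.0f}" for x,v in zip(xs,prof(xs,np.arange(55,66,1.),z0+32).mean(0))])
xs=np.arange(-110,-50,1.);print("plate x",[f"{x:.0f}:{v:.0f}" for x,v in zip(xs,prof(xs,np.arange(73,75,1.),z0+32).mean(0))])
for x in(-60,60):
  print("vertical scale",px(P,(*(c+x*ux+64*uy),40)),px(P,(*(c+x*ux-64*uy),40)))
```

```text
rim L near ['54:115', '55:137', '56:155', '57:157', '58:157', '59:158', '60:146', '61:116', '62:127', '63:128', '64:128', '65:128', '66:128', '67:121', '68:91', '69:101', '70:133', '71:128', '72:135', '73:151', '74:177', '75:195', '76:195', '77:195', '78:194', '79:194', '80:195', '81:195', '82:195', '83:195']
rim L far ['54:155', '55:156', '56:155', '57:153', '58:154', '59:153', '60:128', '61:137', '62:140', '63:138', '64:134', '65:131', '66:129', '67:108', '68:78', '69:133', '70:151', '71:146', '72:170', '73:180', '74:184', '75:184', '76:183', '77:183', '78:182', '79:182', '80:181', '81:180', '82:178', '83:176']
rim R near ['-54:69', '-55:68', '-56:68', '-57:69', '-58:69', '-59:74', '-60:98', '-61:123', '-62:131', '-63:132', '-64:133', '-65:134', '-66:133', '-67:134', '-68:147', '-69:153', '-70:150', '-71:147', '-72:144', '-73:142', '-74:141', '-75:141', '-76:142', '-77:140', '-78:139', '-79:137', '-80:137', '-81:136', '-82:135', '-83:133']
rim R far ['-54:70', '-55:70', '-56:72', '-57:73', '-58:73', '-59:78', '-60:100', '-61:124', '-62:132', '-63:133', '-64:134', '-65:137', '-66:13
[... 1234 characters left out ...]
1:232', '-100:233', '-99:232', '-98:233', '-97:221', '-96:212', '-95:196', '-94:170', '-93:170', '-92:170', '-91:156', '-90:194', '-89:218', '-88:221', '-87:209', '-86:191', '-85:203', '-84:127', '-83:133', '-82:133', '-81:134', '-80:134', '-79:134', '-78:164', '-77:225', '-76:224', '-75:224', '-74:226', '-73:225', '-72:211', '-71:224', '-70:227', '-69:227', '-68:228', '-67:228', '-66:233', '-65:234', '-64:233', '-63:234', '-62:234', '-61:233', '-60:229', '-59:227', '-58:215', '-57:122', '-56:126', '-55:128', '-54:127', '-53:125', '-52:123', '-51:124']
vertical scale [350.68909151 150.29949819] [346.50304854 323.8612618 ]
vertical scale [532.22629037 150.3569973 ] [504.68958414 323.86891464]
```

Call:
move_arm:
  motion:
    - [0,0,-25,0,0,0,6]
    - [0,0,-38,0,0,0,6]
    - [0,0,-46,0,0,0,6]
    - [0,0,-52,0,0,0,6]
    - [0,0,-55,0,0,0,6]

```text
t: 9.8
ee_pos: [429.4, 241.2, 90.4]
orientation: [3.137, -0.162, -0.001]
ft_force: [-0.3, -0.1, -3.1]
width: 15.6
```

Run:
```python
from h import *
np.set_printoptions(precision=2,suppress=True)
W=get_image("wrist");save(W,"w5")
for i in range(4):
    o=get_obs();print(o["t"],o["ee_pos"],o["ft_force"],o["moment"]);get_image("top")
```

```text
9.85 [429.35 241.23  90.37] [-0.28  0.48 -2.88] [-0.08 -0.08  0.  ]
9.9 [429.53 241.32  90.88] [-0.28 -0.04 -3.42] [-0.01 -0.08 -0.04]
9.95 [429.74 241.46  91.24] [-0.03 -0.03 -2.42] [-0.09 -0.06  0.04]
10.0 [429.89 241.54  91.5 ] [ 0.43  0.21 -3.29] [-0.06 -0.07  0.04]
```

View pics/w5.png

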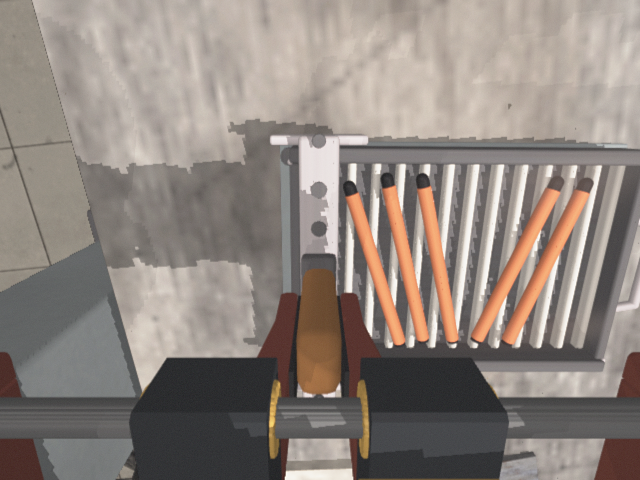

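Call:
move_arm:
  motion:
    - [0,0,-1,0,0,0,6]
    - [0,0,-2,0,0,0,6]
    - [0,0,-2.5,0,0,0,6]
    - [0,0,-2.5,0,0,0,6]

```text
t: 10.38
ee_pos: [429.5, 241.3, 88.5]
orientation: [-3.137, 0.162, -0.0]
ft_force: [0.1, 0.4, -2.9]
width: 15.9
```

Call:
move_arm:
  motion:
    - [0,0,-0.3,0,0,0,6]
    - [0,0,-0.5,0,0,0,6]
    - [0,0,-0.5,0,0,0,6]
    - [0,0,-0.5,0,0,0,6]

```text
t: 10.72
ee_pos: [429.4, 241.3, 88.0]
orientation: [3.137, -0.162, -0.0]
ft_force: [0.3, 0.6, -3.8]
width: 15.6
```

Call:
move_arm:
  motion:
    - [0,0,-0.2,0,0,0,6]
    - [0,0,-0.4,0,0,0,6]
    - [0,0,-0.4,0,0,0,6]
    - [0,0,-0.4,0,0,0,6]

```text
t: 11.05
ee_pos: [429.4, 241.3, 87.6]
orientation: [3.137, -0.162, -0.0]
ft_force: [0.7, 0.1, -3.2]
width: 16.1
```

Call:
move_arm:
  motion:
    - [0,0,-0.2,0,0,0,6]
    - [0,0,-0.4,0,0,0,6]
    - [0,0,-0.4,0,0,0,6]
    - [0,0,-0.4,0,0,0,6]

```text
t: 11.38
ee_pos: [429.5, 241.3, 87.2]
orientation: [3.137, -0.162, -0.0]
ft_force: [-0.1, -0.2, -2.6]
width: 15.9
```

Call:
move_arm:
  motion:
    - [0,0,-0.2,0,0,0,6]
    - [0,0,-0.4,0,0,0,6]
    - [0,0,-0.4,0,0,0,6]
    - [0,0,-0.4,0,0,0,6]

```text
t: 11.72
ee_pos: [429.6, 241.4, 86.9]
orientation: [-3.137, 0.162, -0.0]
ft_force: [-0.6, 0.5, -1.9]
width: 16.0
```

Call:
move_arm:
  motion:
    - [0,0,-0.2,0,0,0,6]
    - [0,0,-0.3,0,0,0,6]
    - [0,0,-0.3,0,0,0,6]
    - [0,0,-0.3,0,0,0,6]

```text
t: 12.05
ee_pos: [429.6, 241.4, 86.8]
orientation: [-3.137, 0.162, -0.0]
ft_force: [-1.1, -0.1, 6.5]
width: 16.2
```

Call:
move_arm:
  motion:
    - [0.5,-0.1,-0.15,0,0,0,6]
    - [2,-0.2,-0.15,0,0,0,6]
    - [4,-0.4,-0.17,0,0,0,6]
    - [6,-0.6,-0.2,0,0,0,6]
    - [8,-0.8,-0.2,0,0,0,6]

```text
t: 12.47
ee_pos: [437.7, 240.8, 86.8]
orientation: [-3.137, 0.162, -0.001]
ft_force: [-1.6, 0.1, 6.4]
width: 16.1
```

Call:
move_arm:
  motion:
    - [1,-0.1,0.2,0,0,0,6]
    - [2.5,-0.3,0.2,0,0,0,6]
    - [4.5,-0.5,0.15,0,0,0,6]
    - [6.5,-0.7,0.1,0,0,0,6]
    - [8,-0.8,0.08,0,0,0,6]

```text
t: 12.88
ee_pos: [445.7, 239.9, 86.7]
orientation: [-3.137, 0.162, -0.0]
ft_force: [-1.4, 0.3, 5.7]
width: 16.0
```

Call:
move_arm:
  motion:
    - [1,-0.1,0.15,0,0,0,6]
    - [2.5,-0.3,0.2,0,0,0,6]
    - [4.5,-0.5,0.2,0,0,0,6]
    - [6.5,-0.7,0.2,0,0,0,6]
    - [8,-0.8,0.2,0,0,0,6]

```text
t: 13.3
ee_pos: [453.8, 238.9, 86.6]
orientation: [-3.137, 0.162, -0.0]
ft_force: [-1.8, 0.0, 4.0]
width: 16.2
```

Call:
move_arm:
  motion:
    - [1,-0.1,0.1,0,0,0,6]
    - [2.5,-0.3,0.15,0,0,0,6]
    - [4.5,-0.5,0.2,0,0,0,6]
    - [6.5,-0.7,0.2,0,0,0,6]
    - [8,-0.8,0.2,0,0,0,6]

```text
t: 13.72
ee_pos: [461.6, 238.0, 86.6]
orientation: [3.137, -0.162, -0.0]
ft_force: [-1.1, -0.3, -0.3]
width: 15.8
```

Call:
move_arm:
  motion:
    - [1,-0.1,-0.1,0,0,0,6]
    - [2.5,-0.3,-0.15,0,0,0,6]
    - [4.5,-0.5,-0.2,0,0,0,6]
    - [6.5,-0.7,-0.22,0,0,0,6]
    - [8,-0.8,-0.25,0,0,0,6]

```text
t: 14.13
ee_pos: [469.7, 237.2, 86.5]
orientation: [3.137, -0.162, -0.0]
ft_force: [0.1, -0.4, 0.8]
width: 16.0
```

Call:
move_arm:
  motion:
    - [1.6,-0.2,-0.06,0,0,0,6]
    - [3.2,-0.3,-0.1,0,0,0,6]
    - [4.8,-0.5,-0.14,0,0,0,6]
    - [6.4,-0.7,-0.18,0,0,0,6]
    - [8,-0.8,-0.2,0,0,0,6]

```text
t: 14.55
ee_pos: [477.7, 236.5, 86.4]
orientation: [-3.137, 0.162, -0.0]
ft_force: [-1.0, -0.4, 1.2]
width: 16.1
```

Call:
move_arm:
  motion:
    - [1.6,-0.2,-0.04,0,0,0,6]
    - [3.2,-0.3,-0.08,0,0,0,6]
    - [4.8,-0.5,-0.12,0,0,0,6]
    - [6.4,-0.7,-0.16,0,0,0,6]
    - [8,-0.8,-0.2,0,0,0,6]

```text
t: 14.97
ee_pos: [485.7, 235.8, 86.3]
orientation: [-3.137, 0.162, -0.0]
ft_force: [-1.2, -0.2, 3.7]
width: 16.1
```

Run:
```python
from h import *
np.set_printoptions(precision=2,suppress=True)
P=get_image("wrist");save(P,"w6");o=get_obs();print(o["ft_force"],o["moment"],o["ee_pos"])
for r in mark_of(P,"carbon0"): print(round(r["p"],2),np.array(r["location"]),at(P,*r["location"],30))
```

```text
[-0.65 -0.04  2.79] [0.15 0.12 0.05] [486.04 235.77  86.29]
0.74 [269.2 449.6] [561.76 228.66  30.  ]
0.65 [265.7 292.4] [469.7  240.37  30.  ]
0.64 [268.6 345.4] [500.59 235.35  30.  ]
0.55 [269.1 421.6] [545.31 230.42  30.  ]
```

View pics/w6.png

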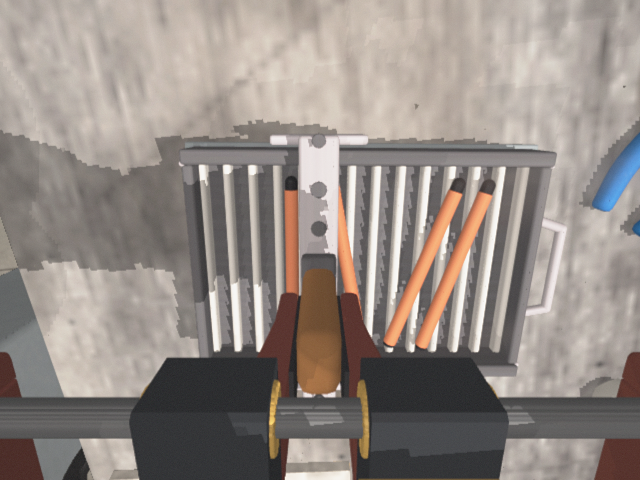

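Call:
move_arm:
  motion:
    - [1.6,-0.2,-0.03,0,0,0,6]
    - [3.2,-0.3,-0.06,0,0,0,6]
    - [4.8,-0.5,-0.09,0,0,0,6]
    - [6.4,-0.7,-0.12,0,0,0,6]
    - [8,-0.8,-0.14,0,0,0,6]

```text
t: 15.48
ee_pos: [493.6, 234.9, 86.2]
orientation: [-3.137, 0.162, 0.0]
ft_force: [-1.9, -0.2, 5.8]
width: 16.3
```

Call:
move_arm:
  motion:
    - [1.6,-0.2,-0.03,0,0,0,6]
    - [3.2,-0.3,-0.06,0,0,0,6]
    - [4.8,-0.5,-0.09,0,0,0,6]
    - [6.4,-0.7,-0.12,0,0,0,6]
    - [8,-0.8,-0.14,0,0,0,6]

```text
t: 15.9
ee_pos: [501.6, 234.2, 86.1]
orientation: [-3.137, 0.162, -0.0]
ft_force: [-1.0, 0.2, 6.2]
width: 15.7
```

Call:
move_arm:
  motion:
    - [1,-0.1,0.2,0,0,0,6]
    - [2.6,-0.3,0.22,0,0,0,6]
    - [4.4,-0.5,0.2,0,0,0,6]
    - [6.2,-0.6,0.18,0,0,0,6]
    - [8,-0.8,0.16,0,0,0,6]

```text
t: 16.32
ee_pos: [509.7, 233.3, 86.0]
orientation: [-3.137, 0.162, -0.0]
ft_force: [-1.3, 0.3, 3.8]
width: 15.9
```

Call:
move_arm:
  motion:
    - [1.6,-0.2,0.06,0,0,0,6]
    - [3.2,-0.3,0.08,0,0,0,6]
    - [4.8,-0.5,0.06,0,0,0,6]
    - [6.4,-0.7,0.04,0,0,0,6]
    - [8,-0.8,0.02,0,0,0,6]

```text
t: 16.73
ee_pos: [517.6, 232.5, 86.0]
orientation: [3.137, -0.162, -0.0]
ft_force: [-1.0, -0.2, 2.6]
width: 15.6
```

Call:
move_arm:
  motion:
    - [1.6,-0.2,0,0,0,0,6]
    - [3.2,-0.3,-0.02,0,0,0,6]
    - [4.8,-0.5,-0.04,0,0,0,6]
    - [6.4,-0.7,-0.06,0,0,0,6]
    - [8,-0.8,-0.08,0,0,0,6]

```text
t: 17.15
ee_pos: [525.6, 231.7, 85.9]
orientation: [3.137, -0.162, -0.0]
ft_force: [-0.8, 0.0, 1.3]
width: 15.5
```

Call:
move_arm:
  motion:
    - [1.6,-0.2,-0.01,0,0,0,6]
    - [3.2,-0.3,-0.03,0,0,0,6]
    - [4.8,-0.5,-0.05,0,0,0,6]
    - [6.4,-0.7,-0.07,0,0,0,6]
    - [8,-0.8,-0.09,0,0,0,6]

```text
t: 17.57
ee_pos: [533.6, 230.9, 85.8]
orientation: [3.137, -0.162, -0.0]
ft_force: [-0.7, -0.8, 1.6]
width: 15.8
```

Call:
move_arm:
  motion:
    - [1.6,-0.2,-0.02,0,0,0,6]
    - [3.2,-0.3,-0.05,0,0,0,6]
    - [4.8,-0.5,-0.07,0,0,0,6]
    - [6.4,-0.7,-0.1,0,0,0,6]
    - [8,-0.8,-0.12,0,0,0,6]

```text
t: 17.98
ee_pos: [541.6, 230.1, 85.7]
orientation: [3.137, -0.162, -0.0]
ft_force: [-0.6, 0.9, 0.4]
width: 15.8
```

Call:
move_arm:
  motion:
    - [1.6,-0.2,-0.02,0,0,0,6]
    - [3.2,-0.3,-0.04,0,0,0,6]
    - [4.8,-0.5,-0.06,0,0,0,6]
    - [6.4,-0.7,-0.08,0,0,0,6]
    - [8,-0.8,-0.1,0,0,0,6]

```text
t: 18.4
ee_pos: [549.7, 229.3, 85.7]
orientation: [-3.137, 0.162, -0.0]
ft_force: [-0.4, -0.5, 1.5]
width: 15.3
```

Call:
move_arm:
  motion:
    - [1.6,-0.2,-0.02,0,0,0,6]
    - [3.2,-0.3,-0.04,0,0,0,6]
    - [4.8,-0.5,-0.07,0,0,0,6]
    - [6.4,-0.7,-0.09,0,0,0,6]
    - [8,-0.8,-0.12,0,0,0,6]

```text
t: 18.82
ee_pos: [557.6, 228.5, 85.5]
orientation: [3.137, -0.162, -0.0]
ft_force: [-0.7, -0.4, 2.7]
width: 16.2
```

Call:
move_arm:
  motion:
    - [1.6,-0.2,-0.02,0,0,0,6]
    - [3.2,-0.3,-0.04,0,0,0,6]
    - [4.8,-0.5,-0.06,0,0,0,6]
    - [6.4,-0.7,-0.08,0,0,0,6]
    - [8,-0.8,-0.1,0,0,0,6]

```text
t: 19.23
ee_pos: [565.7, 227.7, 85.5]
orientation: [-3.137, 0.162, -0.0]
ft_force: [-0.5, 0.5, 2.7]
width: 16.0
```

Call:
move_arm:
  motion:
    - [1.6,-0.2,-0.01,0,0,0,6]
    - [3.2,-0.3,-0.03,0,0,0,6]
    - [4.8,-0.5,-0.05,0,0,0,6]
    - [6.4,-0.7,-0.07,0,0,0,6]
    - [8,-0.8,-0.09,0,0,0,6]

```text
t: 19.65
ee_pos: [573.6, 226.9, 85.4]
orientation: [-3.137, 0.162, 0.0]
ft_force: [-1.3, 0.6, 3.6]
width: 15.7
```

Call:
move_arm:
  motion:
    - [1.6,-0.2,-0.02,0,0,0,6]
    - [3.2,-0.3,-0.04,0,0,0,6]
    - [4.8,-0.5,-0.06,0,0,0,6]
    - [6.4,-0.7,-0.08,0,0,0,6]
    - [8,-0.8,-0.1,0,0,0,6]

```text
t: 20.07
ee_pos: [581.7, 226.1, 85.3]
orientation: [-3.137, 0.162, -0.0]
ft_force: [-1.0, -0.0, 3.9]
width: 15.7
```

Run:
```python
from h import *
np.set_printoptions(precision=2,suppress=True)
P=get_image("wrist");save(P,"w7");o=get_obs();print(o["ft_force"],o["moment"],o["ee_pos"])
c=np.array([509.5,235.]);a=-0.103;ux=np.array([np.cos(a),np.sin(a)])
for r in mark_of(P,"carbon0"): q=at(P,*r["location"],22);print(round(r["p"],2),np.array(r["location"]),q,(q[:2]-c)@ux)
```

```text
[-0.09 -0.03  3.92] [0.22 0.11 0.03] [582.01 226.11  85.3 ]
0.82 [263.8 150.4] [479.43 238.29  22.  ] -30.25073243120417
0.69 [263.  178.1] [496.24 237.07  22.  ] -13.40017409574133
0.65 [263.  270.2] [551.77 231.34  22.  ] 42.418998355560376
0.57 [268.4 288.1] [562.12 226.76  22.  ] 53.18997159062212
0.56 [268.6 133.5] [468.48 236.3   22.  ] -40.93350318607173
```

View pics/w7.png

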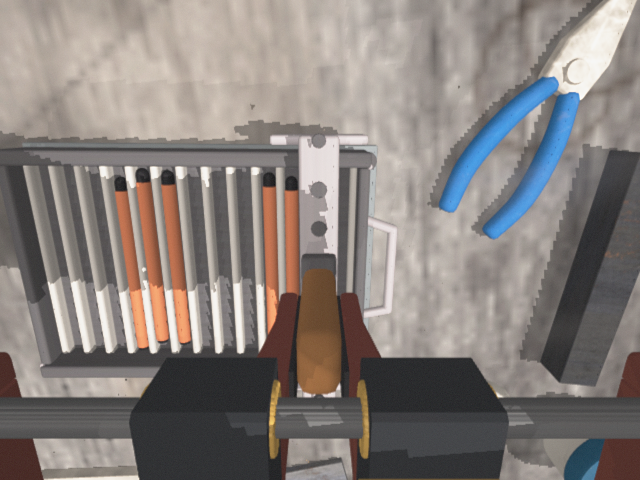

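Call:
move_arm:
  motion:
    - [1.6,-0.2,0.08,0,0,0,6]
    - [3.2,-0.3,0.08,0,0,0,6]
    - [4.8,-0.5,0.06,0,0,0,6]
    - [6.4,-0.7,0.04,0,0,0,6]
    - [7,-0.7,0.03,0,0,0,6]

```text
t: 20.58
ee_pos: [588.7, 225.3, 85.2]
orientation: [3.137, -0.162, -0.0]
ft_force: [-1.4, 0.1, 4.3]
width: 15.6
```

Call:
move_arm:
  motion:
    - [0,0,2,0,0,0,6]
    - [0,0,10,0,0,0,6]
    - [0,0,30,0,0,0,6]
    - [0,0,50,0,0,0,6]
    - [0,0,65,0,0,0,6]

```text
t: 21.0
ee_pos: [588.5, 225.3, 151.5]
orientation: [3.137, -0.162, 0.0]
ft_force: [0.9, 0.5, -2.5]
width: 16.1
```

Call:
move_arm:
  motion:
    - [-10,20,0,0,0,-0.11,6]
    - [-20,40,0,0,0,-0.23,6]
    - [-30,60,0,0,0,-0.35,6]
    - [-38,80,0,0,0,-0.47,6]
    - [-46,100,0,0,0,-0.59,6]

```text
t: 21.42
ee_pos: [541.6, 325.9, 150.3]
orientation: [2.951, -1.076, -0.0]
ft_force: [0.5, 0.2, -3.0]
width: 15.9
```

Call:
move_arm:
  motion:
    - [-10,20,0,0,0,-0.11,6]
    - [-20,40,0,0,0,-0.23,6]
    - [-30,60,0,0,0,-0.35,6]
    - [-38,80,0,0,0,-0.47,6]
    - [-43,100,0,0,0,-0.59,6]

```text
t: 21.83
ee_pos: [498.2, 426.0, 150.1]
orientation: [2.511, -1.886, -0.0]
ft_force: [-0.3, -0.5, -3.4]
width: 15.8
```

Call:
move_arm:
  motion:
    - [0,8,0,0,0,-0.1,6]
    - [0,11,-10,0,0,-0.193,6]
    - [0,11,-35,0,0,-0.193,6]
    - [0,11,-60,0,0,-0.193,6]
    - [0,11,-70,0,0,-0.193,6]

```text
t: 22.25
ee_pos: [497.6, 435.0, 77.1]
orientation: [2.321, -2.11, -0.001]
ft_force: [0.2, -0.7, -4.0]
width: 16.3
```

Call:
move_arm:
  motion:
    - [0,0,-5,0,0,0,6]
    - [0,0,-9,0,0,0,6]
    - [0,0,-11,0,0,0,6]
    - [0,0,-12,0,0,0,6]
    - [0,0,-12,0,0,0,6]

```text
t: 22.67
ee_pos: [500.0, 436.8, 69.2]
orientation: [-2.323, 2.113, -0.0]
ft_force: [0.1, -0.9, -3.2]
width: 16.0
```

Run:
```python
from h import *
np.set_printoptions(precision=2,suppress=True)
for i in range(3):
    o=get_obs();print(o["t"],o["ee_pos"],o["orientation"],o["ft_force"],o["moment"]);get_image("top")
```

```text
22.6667 [500.02 436.78  69.17] [-2.32  2.11 -0.  ] [ 0.07 -0.93 -3.22] [ 0.09  0.02 -0.02]
22.7167 [500.   436.78  69.25] [-2.32  2.11 -0.  ] [-0.16 -0.21 -3.33] [ 0.02  0.01 -0.05]
22.7667 [500.   436.76  69.24] [-2.32  2.11 -0.  ] [-0.05 -0.15 -3.52] [ 0.02 -0.02  0.03]
```

Call:
move_arm:
  motion:
    - [0,0,-1,0,0,0,6]
    - [0,0,-2,0,0,0,6]
    - [0,0,-2.5,0,0,0,6]
    - [0,0,-2.5,0,0,0,6]
    - [0,0,-2.5,0,0,0,6]

```text
t: 23.23
ee_pos: [499.6, 436.6, 66.1]
orientation: [-2.324, 2.113, -0.0]
ft_force: [-0.9, -0.8, 2.0]
width: 15.8
```

Call:
move_arm:
  motion:
    - [0,0,-0.3,0,0,0,6]
    - [0,0,-0.5,0,0,0,6]
    - [0,0,-0.5,0,0,0,6]
    - [0,0,-0.5,0,0,0,6]

```text
t: 23.57
ee_pos: [499.7, 436.7, 66.0]
orientation: [-2.324, 2.113, -0.0]
ft_force: [-2.7, -1.8, 5.3]
width: 15.9
```

Call:
move_arm:
  motion:
    - [0,0,0.35,0,0,0,6]
    - [0,0,0.35,0,0,0,6]
    - [0,0,0.35,0,0,0,20]
    - [0,0,0.35,0,0,0,30]
    - [0,0,0.35,0,0,0,60]

```text
t: 23.98
ee_pos: [499.5, 436.4, 65.4]
orientation: [2.324, -2.114, 0.0]
ft_force: [0.2, -0.1, -0.2]
width: 29.6
```

Call:
move_arm:
  motion:
    - [0,0,0,0,0,0,70]
    - [0,0,0,0,0,0,70]
    - [0,0,0,0,0,0,70]
    - [0,0,0,0,0,0,70]
    - [0,0,0,0,0,0,70]

```text
t: 24.4
ee_pos: [499.5, 436.4, 65.6]
orientation: [2.324, -2.114, -0.0]
ft_force: [-0.9, -0.2, -0.8]
width: 63.3
```

Call:
move_arm:
  motion:
    - [0,0,0,0,0,0,70]
    - [0,0,0,0,0,0,70]
    - [0,0,10,0,0,0,70]
    - [0,0,30,0,0,0,70]
    - [0,0,60,0,0,0,70]

```text
t: 24.82
ee_pos: [498.1, 435.2, 124.3]
orientation: [2.321, -2.11, -0.001]
ft_force: [0.3, -0.9, 0.6]
width: 69.9
```

Call:
move_arm:
  motion:
    - [0,0,40,0,0,0,70]
    - [0,0,80,0,0,0,70]
    - [0,0,120,0,0,0,70]
    - [20,-30,150,0,0,0,70]
    - [40,-60,170,0,0,0,70]

```text
t: 25.23
ee_pos: [537.3, 381.3, 297.9]
orientation: [-2.324, 2.106, -0.001]
ft_force: [0.3, 0.4, 0.2]
width: 69.9
```

Call:
move_arm:
  motion:
    - [5,-25,10,0,0,0,70]
    - [10,-55,20,0,0,0,70]
    - [10,-60,20,0,0,0,70]
    - [10,-60,20,0,0,0,70]
    - [10,-60,20,0,0,0,70]

```text
t: 25.65
ee_pos: [547.0, 320.0, 313.5]
orientation: [-2.323, 2.114, 0.001]
ft_force: [-0.4, 1.1, 0.8]
width: 70.1
```

Run:
```python
from h import *
np.set_printoptions(precision=2,suppress=True)
P=get_image("wrist");save(P,"w8");o=get_obs();print(o["t"],o["ft_force"],o["ee_pos"])
c=np.array([509.5,235.]);a=-0.103;ux=np.array([np.cos(a),np.sin(a)])
for r in mark_of(P,"carbon0"): q=at(P,*r["location"],22);print(round(r["p"],2),np.array(r["location"]),q,(q[:2]-c)@ux)
for l,z in[("rake",0),("rake_head",20),("rake_grip",85),("side_cutters",0),("hex_nut",0),("bolt",0)]:
    for r in mark_of(P,l)[:1]: print(l,round(r["p"],2),np.array(r["location"]),at(P,*r["location"],z))
```

```text
25.7 [ 1.08 -0.34 -0.48] [546.74 320.49 312.98]
0.91 [193.8 399.7] [560.88 227.02  22.  ] 51.931871623616615
0.8 [268.5 380.2] [467.65 236.48  22.  ] -41.776716016041256
0.76 [200.2 393.4] [552.81 233.13  22.  ] 43.26997449828645
0.64 [249.6 382.2] [491.96 237.51  22.  ] -17.706579347856515
0.58 [257.9 376.4] [480.81 243.01  22.  ] -29.359631456060264
0.38 [ 84.2 526. ] [689.73 111.28  22.  ] 191.99339762292854
rake 0.75 [222.1 222.2] [502.06 435.38   0.  ]
rake_head 0.62 [227.6 218.8] [500.25 434.73  20.  ]
rake_grip 0.91 [242.3 202.8] [501.27 435.58  85.  ]
side_cutters 0.86 [ 37.9 351.2] [720.41 300.78   0.  ]
hex_nut 0.95 [ 83.  522.5] [693.55 105.     0.  ]
bolt 0.73 [318.8 189.1] [364.62 476.65   0.  ]
```

View pics/w8.png

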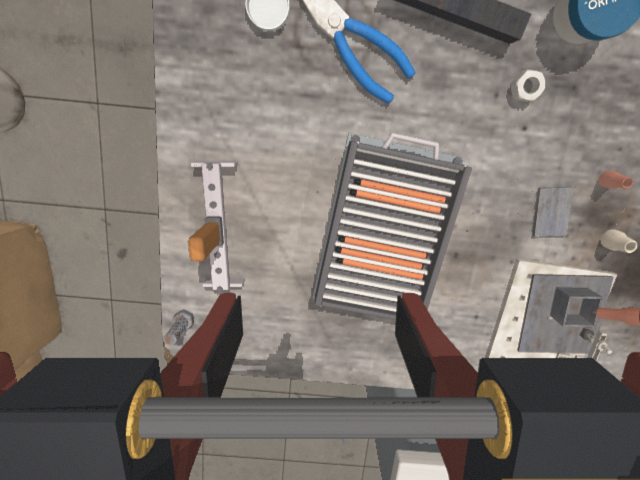

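Run:
```python
from h import *
I=cv2.imread("pics/w8.png");P=get_image("wrist")
h=cv2.cvtColor(I,cv2.COLOR_BGR2HSV);m=cv2.inRange(h,(3,110,110),(18,255,255));m[:160]=0;m[:,:330]=0;m[:,470:]=0;m[300:]=0
n,L=cv2.connectedComponents(m);c=np.array([509.5,235.]);a=-0.103
R=np.array([[np.cos(a),np.sin(a)],[-np.sin(a),np.cos(a)]])
for i in range(1,n):
    r,q=np.where(L==i)
    if len(r)<60: continue
    w=np.array([R@(at(P,y,x,25)[:2]-c) for y,x in zip(r,q)]);(cx,cy),(s1,s2),g=cv2.minAreaRect(np.float32(w))
    k=np.polyfit(w[:,1],w[:,0],1);print(len(r),"x",round(cx,1),"y",round(cy,1),round(s1),round(s2),"tilt",round(k[0],3))
```

```text
578 x 56.4 y -4.6 101 8 tilt 0.007
546 x 43.3 y -2.3 101 7 tilt 0.007
512 x -13.4 y -1.7 101 8 tilt 0.008
498 x -27.4 y -0.4 101 7 tilt 0.007
437 x -40.5 y -5.3 101 7 tilt 0.008
```

Five carbons, each in its own groove (x ≈ 56, 42, -14, -28 and -42 mm), all parallel to the grooves. The rake is standing free.

```bash
python3 -c "
from workcell import *
print(close_job())"
```

```text
the job is handed in; nothing more can be done
None
```

The job is done and handed in at about 26 s of the 64 s allowed. I took the rake by its grip, set it astride the tray at the clear end and combed it to the far end. I then stood it upright where it had been, beside the tray, let go and backed the arm away.

- **Carbons:** the last wrist picture shows all five down in separate grooves, at x ≈ -42, -28, -14, +42 and +56 mm. Measured tilt is 0.008 rad or less.
- **Rake and other tools:** the rake is standing upright and free at about (501, 435). The side cutters, nut and bolt are where they were, to within what the cameras can measure.
- **Rim pressure:** it was about 4 to 8 N for most of the stroke, but not all of it. It read about 9 to 10 N at set-down and over the first 16 mm, partly because I entered one height step with the wrong sign. It rose there again briefly just before the middle of the tray.
- **Disagreement:** the network's marks for the carbons were off by up to 4 mm along the tray. I used the colour outlines of the carbons for the final groove check instead.

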